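Ease the index unit into gear and index its table

TASK

Put the hand-driven index unit into gear: take the round gear-change knob and ease it gently down its spindle, rocking the spindle by hand until the teeth mesh and the knob goes fully home, never forcing tooth on tooth. Then, using only the knob, turn the table until its pointer stands opposite the tip of the index stop, and let go with the knob still fully down.

Things in the scene. Friction and masses are not known exactly. Their poses are not given: they have to be found in the camera images.
- knob_grip (a point): the gear-change knob: upright black fluted round knob, 35 mm across, 36 mm tall, above a steel flange 49 mm across, on the spindle at one end of the grey unit. Point on its axis 10.5 mm below the knob's rim, 25.5 mm above the flange, 97 mm above the bench when up; goes down with the knob. Turns endlessly, freely while out of gear (these axes do not turn with it). A 4 mm steel stem end tops it
- selector (a joint): how far the knob is pushed down its vertical spindle, m: 0 up, out of gear; about 0.0035 tooth tips touching; 0.008 fully home in mesh, on its end stop. Slides with about 3 N friction and stays where it is left. More than 20 N on the teeth spoils them
- index_unit: the fixed grey unit, about 160 x 205 mm, deck 40 mm high; origin on the bench under its middle; in its frame the knob's axis is at y = +32 mm, the table's axis at y = -40 mm, z up. Bolted down. Beside the knob nothing on it is higher than 66 mm
- drive_gear: 54 mm steel gear, 18 teeth, under the knob on its axis, origin on the bench. Six 5 mm high dog teeth 60 degrees apart stand on it (tops 58 mm); six round-nosed pin teeth under the knob's flange drop between them. The angle at which they do is not shown; play in mesh 7 degrees. In mesh it turns with the knob (drag 0.13 N m) and drives the table; tips pressed harder than about 10 N drag it along
- index_table: round aluminium table on a 90 mm gear, 30 teeth, beside the drive gear; top 58 mm high, with a dark raised pointer bar to past its rim; origin on the bench under its axis, pointer along its own -x. Turns 0.6 times as far as the meshed knob, the other way round: knob clockwise from above, table anticlockwise
- pointer_tip (a point): the outer tip of the table's pointer, 52 mm from the table's axis, 60 mm above the bench
- stop_tip (a point): inward tip of the steel index stop, a small fixed block (17 x 22 mm, top 60 mm, screw to 65 mm) beside the table; 54 mm from the table's axis, 60 mm above the bench. At the start the pointer must turn anticlockwise from above by 0.4 to 0.85 rad to face it (knob clockwise 0.67 to 1.42 rad plus play)
There are look-alikes about, which are no part of the job. What is meant by the index_unit is not blue, and is the larger of those in its own colour.

How it is judged:
By the outcome, as a careful person would: the job done as asked, in the order asked, and still so for the second after the job is handed in, with the robot touching nothing.
It also fails if it takes over 69 s, if anything falls off the work surface, if the arm or the gripper's body presses on something with over 40 N, if the wrist force passes 120 N, or if a joint passes its speed limit or range.

ROBOT

A 6-joint arm with a two-finger parallel gripper is mounted at the origin on a cart in front of the work surface, level with it; the furniture and walls round the work are solid. World frame = base frame: x ahead of the robot, y to its left, z up, the work surface at z = 0. Lengths are in mm, angles in rad, forces in N, time in s.
With the tool pointing down it reaches from about 400 to 825 mm from the base axis. Payload 7 kg.
Tool frame: the origin (TCP) lies at the very end of the fingers, on their centre line; the grasp point (between the pads) lies 19 mm behind it; z points along the fingers, y is the line along which they close (so a half turn about z gives the same grasp; the last joint's range is limited). The gripper opens to 88 mm and grips with 3 to 60 N. Pads are 19 mm wide; open, the fingers measure 130 mm over their backs; the gripper's body (78 mm by 193 mm) begins 47 mm behind the grasp point.
Start: joints at [-0.927, 0.359, 0.012, 0, -1.224, -0.288], TCP at [235.102, -632.71, 226.561] pointing down, gripper open.
Joint ranges: [-3.07, 3.07], [-1.43, 2.12], [-1.02, 1.25], [-3.03, 1.67], [-3.05, -0], [-3.03, 3.03]. Speed limits (rad/s): [2.39, 2.39, 3.01, 3.14, 3.14, 3.14].

INTERFACE

Orientations are given as a unit quaternion [x, y, z, w].
In Python, from plant import bot gives the robot as it stands. Calls block until the motion is done:
- bot.move_ptp(position, orientation): joint-space move of the TCP to a pose.
- bot.line_to(position, velocity=150, ori=None): straight line of the TCP; ori=None keeps the orientation; velocity is the mean speed in mm/s.
- bot.move_joints(angles): joint-space move.
- bot.move_gripper(opening, force=None): finger opening in mm; force is the grip in N (None keeps the last); returns when the fingers have stopped.
- bot.pause(seconds).
- bot.solve_ik(position, orientation): joint angles nearest the present ones, or None.
- bot.read_state(): the state.
- bot.camera(name): name is "scene" or "top" or "wrist"; returns the picture (420x560x3 uint8, red, green, blue); there is no depth.
- bot.get_calibration(name): a dict with "fx", "fy", "cx", "cy" (pixels), "distortion" ([k1, k2, p1, p2, k3] as OpenCV has them; the pictures are not rectified), "view" (4x4, takes a point from world to camera coordinates); the wrist camera has in their place "T_tool_cam" (4x4, takes a point from camera to tool coordinates, whose origin is the TCP and whose axes are the flange's). Camera axes: x right, y up, looking along -z (the intrinsics and any distortion apply to the point x, -y, -z); pixel columns grow to the right and rows downward; lengths in mm; the calibration is good to about 2 mm. A picture is of the moment at which its call begins: read the wrist's pose just before it. get_calibration takes no time and is no camera call.
A pose or a line that the arm cannot do raises bot.Unreachable and nothing moves.
- bot.close_job(): hands the job in; it is judged then, once.
The state is a dict: "t": time; "joint_pos": joint angles; "qvel": joint speeds; "tau": joint torques, N m; "tcp_pos": TCP position; "eef_rot": TCP orientation; "contact_force": force on the tool from outside, world axes, zero at the start; "moment": the same for the moment, N m; "width": finger opening in mm; "finger_force": force on a finger pad.
Only numpy, scipy, OpenCV 4.12 (cv2) and the standard library are available. Lean on these libraries where they do the work, as an engineer would, in place of code of your own. Each camera call takes 0.05 s, during which the arm holds its last target. There are 200 camera calls.

## Working session

There is one attempt and no reset: what is moved stays moved. The work goes in short steps, each a Python script; the robot and the scene stay as the last script left them, time stands still between calls to the robot, and variables do not carry over. Pictures are saved under pics/ and viewed, at most 10 in all, crops included, and the job is handed in when it is done.

```bash
ls; mkdir -p pics
python3 - <<'E'
from plant import bot
import cv2,numpy as np
a=bot.camera("scene");b=bot.camera("top")
cv2.imwrite("pics/s.png",a[...,::-1]);cv2.imwrite("pics/t.png",b[...,::-1])
for n in("scene","top","wrist"):
  c=bot.get_calibration(n);print(n,{k:np.round(v,3).tolist() for k,v in c.items()})
s=bot.read_state();print(s)
E
```

```text
pics
scene {'fx': 509.196, 'fy': 509.196, 'cx': 273.017, 'cy': 209.368, 'distortion': [-0.156, 0.0, 0.0, 0.0, 0.0], 'view': [[-0.805, -0.593, 0.003, 469.476], [0.317, -0.427, 0.847, -298.273], [-0.501, 0.683, 0.531, -755.271], [0.0, 0.0, 0.0, 1.0]]}
top {'fx': 471.902, 'fy': 471.902, 'cx': 277.807, 'cy': 216.501, 'distortion': [-0.092, 0.0, 0.0, 0.0, 0.0], 'view': [[-0.003, -1.0, 0.017, -43.774], [0.981, 0.001, 0.196, -653.853], [-0.196, 0.017, 0.98, -924.326], [0.0, 0.0, 0.0, 1.0]]}
wrist {'fx': 346.807, 'fy': 346.807, 'cx': 275.355, 'cy': 205.83, 'distortion': [0.027, 0.0, 0.0, 0.0, 0.0], 'T_tool_cam': [[-0.0, 0.964, 0.267, 72.443], [1.0, 0.0, 0.0, -1.11], [0.0, 0.267, -0.964, -157.917], [0.0, 0.0, 0.0, 1.0]]}
{'t': 0.1, 'joint_pos': array([-9.26918587e-01,  3.59336820e-01,  1.11287842e-02, -3.11342208e-04,
       -1.22405690e+00, -2.88101829e-01]), 'qvel': array([ 6.84337357e-04, -6.43158651e-04,  6.33892123e-04,  1.54911575e-03,
       -6.01790581e-04,  3.37326048e-05]), 'tau': array([-2.23551098e-03, -5.84163308e+01,  2.93752635e+01,  7.01554298e+00,
        1.01308632e-02, -3.34057074e-05]), 'tcp_pos': array([ 234.94065337, -632.33035943,  225.69246354]), 'eef_rot': array([-1.76899031e-01,  9.84228719e-01,  7.21773993e-04, -1.99166395e-04]), 'contact_force': array([ 0.85914497,  0.4730792 , -0.22563922]), 'moment': array([ 0.023757  , -0.00797017,  0.00793336]), 'finger_force': 0.0, 'width': 87.38982778579572}
```

View pics/s.png

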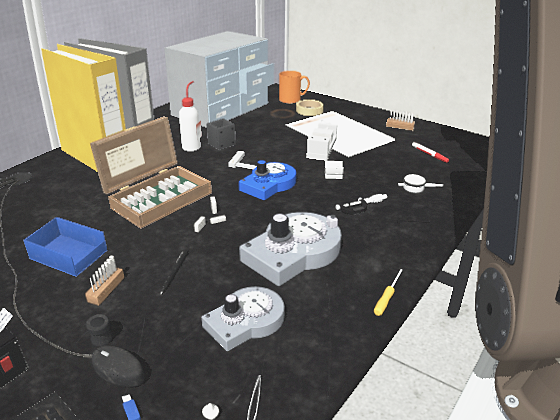

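View pics/t.png

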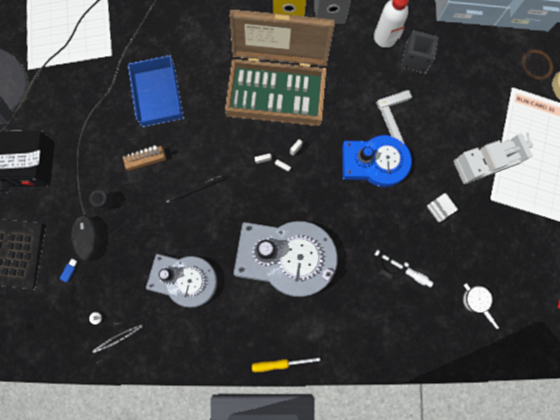

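Candidates: large grey unit knob at top (265,248)/scene (279,222); small grey at top (165,274)/scene (232,302); blue at top (367,153)/scene (262,168). By the description (not blue, the larger grey), it is the one at top (265,248). I'll check it in one close crop and triangulate it.

```bash
cat > h.py <<'E'
from plant import bot
import cv2,numpy as np
from scipy.spatial.transform import Rotation as R
def cam(n,s=None):
    c=bot.get_calibration(n);K=np.array([[c['fx'],0,c['cx']],[0,c['fy'],c['cy']],[0,0,1]]);d=np.array(c['distortion'],float)
    if n=='wrist':
        T=np.eye(4);T[:3,:3]=R.from_quat(s['eef_rot']).as_matrix();T[:3,3]=s['tcp_pos'];M=T@np.array(c['T_tool_cam'])
    else: M=np.linalg.inv(np.array(c['view']))
    return K,d,M
def ray(C,px):
    K,d,M=C;u=cv2.undistortPoints(np.array([[px]],float),K,d)[0,0]
    v=M[:3,:3]@np.array([u[0],-u[1],-1]);return M[:3,3],v/np.linalg.norm(v)
def onz(C,px,z):
    o,v=ray(C,px);return o+v*(z-o[2])/v[2]
def proj(C,P):
    K,d,M=C;p=np.linalg.inv(M)@np.append(P,1)
    return cv2.projectPoints(np.array([[p[0],-p[1],-p[2]]]),np.zeros(3),np.zeros(3),K,d)[0][0,0]
def tri(rs):
    A=sum(np.eye(3)-np.outer(v,v) for o,v in rs);b=sum((np.eye(3)-np.outer(v,v))@o for o,v in rs)
    P=np.linalg.solve(A,b);return P,max(np.linalg.norm((np.eye(3)-np.outer(v,v))@(P-o)) for o,v in rs)
def down(yaw): # tool z down, tool x at yaw
    return (R.from_euler('z',yaw)*R.from_euler('x',np.pi)).as_quat()
E
python3 - <<'E'
from h import *
a=cv2.imread('pics/s.png');b=cv2.imread('pics/t.png')
A=cv2.resize(a[195:295,230:350],None,fx=4,fy=4,interpolation=2)[:400,:400+80]
B=cv2.resize(b[210:310,230:350],None,fx=4,fy=4,interpolation=2)
cv2.imwrite('pics/c.png',cv2.resize(np.hstack([A,B])[:, :],None,fx=.83,fy=.83))
print(tri([ray(cam('scene'),(279,217)),ray(cam('top'),(264.5,247))]))
E
```

```text
(array([582.87741385, -17.76925166, 107.61537108]), np.float64(0.9890012993285916))
```

View pics/c.png

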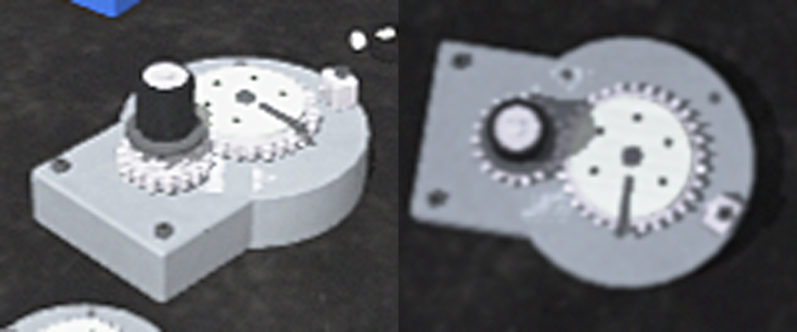

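The crop shows the large grey unit: black fluted knob on the left (rim centre at scene (279,217), top (264,247)). The white table has its pointer downward and the stop at lower right, top (327,273). The triangulated rim height is 107.6, as described. Next I move above it for wrist views.

Run:
```python
from h import *
bot.move_ptp([575,-50,260],down(-np.pi/2))
s=bot.read_state();print(s['t'],s['joint_pos'],s['tcp_pos'])
cv2.imwrite('pics/w1.png',bot.camera('wrist')[...,::-1]);np.save('w1.npy',np.r_[s['tcp_pos'],s['eef_rot']])
bot.line_to([525,-50,260],150)
s=bot.read_state();print(s['t'])
cv2.imwrite('pics/w2.png',bot.camera('wrist')[...,::-1]);np.save('w2.npy',np.r_[s['tcp_pos'],s['eef_rot']])
for y in (0.5,-.3,-1,-2.5):
    print(y,bot.solve_ik([583,-18,85],down(y)))
a=cv2.imread('pics/w1.png');b=cv2.imread('pics/w2.png')
cv2.imwrite('pics/w12.png',cv2.resize(np.vstack([a[:, :],b[:, :]]),None,fx=.7,fy=.7))
```

```text
2.5 [ 2.50770565e-01  1.78461912e-01 -1.57693649e-01  5.69277270e-05
 -1.23489040e+00 -2.52039073e-01] [574.92881962 -50.73846967 259.89142096]
3.0333
0.5 [ 3.04200808e-01  3.39010375e-01 -3.73633129e-01  4.44089210e-16
 -8.58152823e-01  1.76659552e+00]
-0.3 [ 3.04200808e-01  3.39010375e-01 -3.73633129e-01  4.44089210e-16
 -8.58152823e-01  9.66595519e-01]
-1 [ 3.04200808e-01  3.39010375e-01 -3.73633129e-01  4.44089210e-16
 -8.58152823e-01  2.66595519e-01]
-2.5 [ 3.04200808e-01  3.39010375e-01 -3.73633129e-01 -4.44089210e-16
 -8.58152823e-01 -1.23340448e+00]
```

View pics/w12.png

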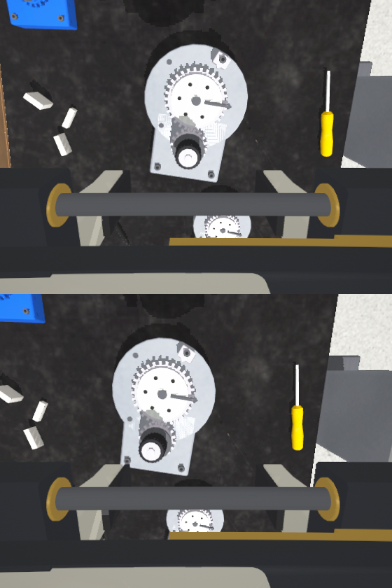

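```bash
cat >> h.py <<'E'
def blob(im,near,thr=170,r=30):
    g=cv2.cvtColor(im,cv2.COLOR_BGR2GRAY);m=(g>thr).astype(np.uint8)
    k=np.zeros_like(m);cv2.circle(k,tuple(int(v) for v in near),r,1,-1);m&=k
    n,l,st,c=cv2.connectedComponentsWithStats(m);i=min(range(1,n),key=lambda i:np.hypot(*(c[i]-near))-st[i,4]*.02)
    return c[i],st[i]
def ld(n):
    v=np.load(n+'.npy');return cam('wrist',dict(tcp_pos=v[:3],eef_rot=v[3:]))
E
python3 - <<'E'
from h import *
a=cv2.imread('pics/w1.png');b=cv2.imread('pics/w2.png');t=cv2.imread('pics/t.png');s=cv2.imread('pics/s.png')
P={}
for n,im,p,C in (('w1',a,(267,223),ld('w1')),('w2',b,(216,223),ld('w2')),('top',t,(265,247),cam('top')),('scene',s,(279,217),cam('scene'))):
    c,st=blob(im,np.array(p),170,9);print(n,c,st);P[n]=ray(C,c);print(onz(C,c,107.5))
print(tri([P['w1'],P['w2'],P['top'],P['scene']]),tri([P['w1'],P['w2']]))
A=cv2.resize(a[55:255,200:360],None,fx=2.5,fy=2.5,interpolation=2);B=cv2.resize(b[55:255,150:310],None,fx=2.5,fy=2.5,interpolation=2)
cv2.imwrite('pics/wc.png',np.hstack([A,B]))
E
```

```text
w1 [266.97983871 223.04032258] [258 214  19  19 248]
[582.83628893 -21.10338674 107.5       ]
w2 [216.01214575 223.06882591] [207 214  19  19 247]
[581.12534228 -20.40289798 107.5       ]
top [265.3        248.01666667] [260 242  12  13 120]
[581.72353879 -18.84852352 107.5       ]
scene [279.3875 217.45  ] [273 214  14   8  80]
[580.47124325 -17.40647761 107.5       ]
(array([582.17241415, -19.64886471, 105.23548787]), np.float64(0.9865447930509732)) (array([583.1198083 , -17.05902841,  96.36598903]), np.float64(0.3339144408890003))
```

View pics/wc.png

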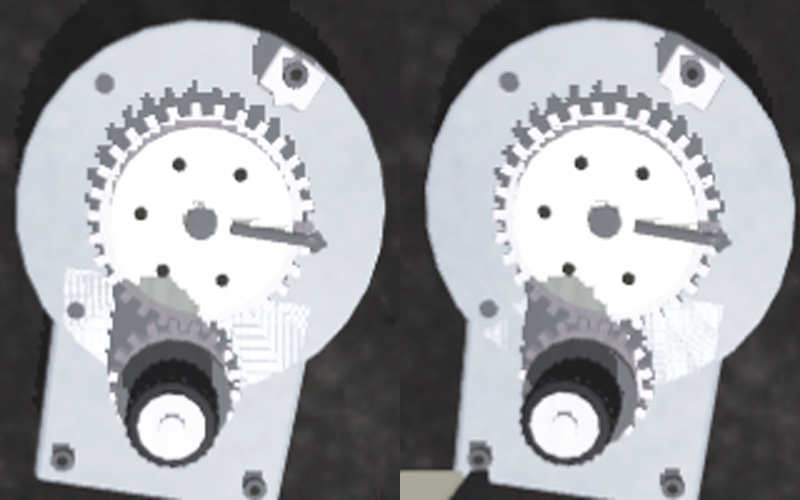

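Both wrist views show the knob cap at w1 (267,223), w2 (216,223), the table hub at w1 (280,144), the pointer tip at w1 (330,152) and the stop's inward tip near w1 (311,97). The knob axis is at about (581.8,-19.5). Next I close lightly at two yaws to centre on the knob.

Run:
```python
from h import *
C=ld('w1')
for px,z in (((280,143.8),58),((330.4,151.8),60),((311,97),60)): print(onz(C,px,z)[:2])
x,y=581.8,-19.5
bot.move_ptp([x,y,135],down(-np.pi/2+.05))
bot.move_gripper(60,10)
def rd(n):
    s=bot.read_state();print(n,round(s['t'],2),s['tcp_pos'].round(2),s['contact_force'].round(1),s['moment'].round(2),round(s['width'],2),s['finger_force'].round(1));return s
bot.line_to([x,y,78],80);rd('yaw-90 open')
bot.move_gripper(20,10);rd('closed');bot.pause(.2);rd('closed')
bot.move_gripper(60)
bot.line_to([x,y,78],80,ori=down(0.0));rd('yaw0 open')
bot.move_gripper(20,10);bot.pause(.2);rd('closed')
```

```text
[570.03505229 -90.13836803]
[518.38138137 -82.09482427]
[ 539.70155929 -135.60538588]Traceback (most recent call last):
  File "<stdin>", line 9, in <module>
  File "<stdin>", line 8, in rd
AttributeError: 'float' object has no attribute 'round'
```

Run:
```python
from h import *
s=bot.read_state();print(s['t'],s['tcp_pos'],s['contact_force'])
cv2.imwrite('pics/w3.png',bot.camera('wrist')[...,::-1]);np.save('w3.npy',np.r_[s['tcp_pos'],s['eef_rot']])
a=cv2.imread('pics/w3.png');print(a.shape)
cv2.imwrite('pics/w3c.png',cv2.resize(a[:280,80:480],(800,560),interpolation=2))
```

```text
5.2583 [582.19058485 -19.44700403  78.35431653] [ 0.43034403  0.05085994 -0.15766844]
(420, 560, 3)
```

View pics/w3c.png

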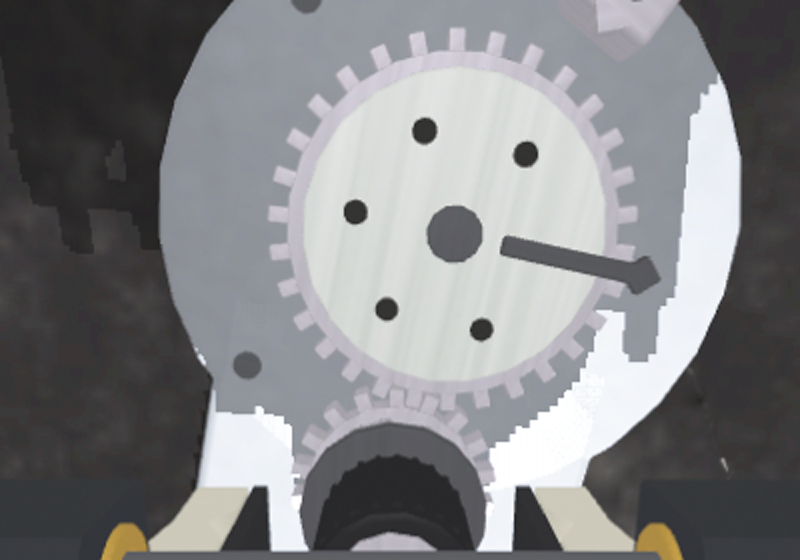

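Run:
```python
from h import *
C=ld('w3')
h=onz(C,(80+227.5,117),58)
for px,z in (((80+330,140),60),((380,16.5),60),((392.5,31),60),((392.5,31),41)):
    d=(onz(C,px,z)-h)[:2]; print(px,d.round(1),np.hypot(*d).round(1),np.arctan2(d[1],d[0])%(2*np.pi))
print(h)
a=cv2.imread('pics/w1.png');t=cv2.imread('pics/t.png')
A=cv2.resize(a[65:115,295:340],None,fx=8,fy=8,interpolation=2);B=cv2.resize(cv2.imread('pics/w3.png')[0:50,355:400+0],None,fx=8,fy=8,interpolation=2)
cv2.imwrite('pics/st.png',np.hstack([A,B]))
```

```text
(410, 140) [-51.7   8.7] 52.4 2.9756850205716194
(380, 16.5) [-29.3 -45.4] 54.1 4.139537377386741
(392.5, 31) [-35.8 -39.8] 53.5 3.9793283254874656
(392.5, 31) [-41.4 -43.8] 60.3 3.9544647203827203
[569.70437585 -89.78832535  58.        ]
```

View pics/st.png

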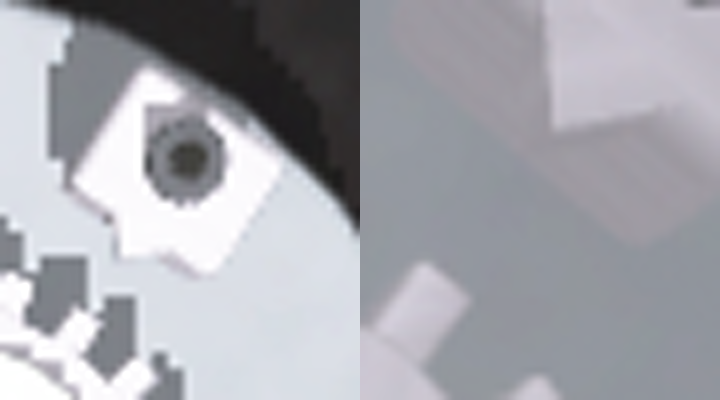

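The stop's inward tip is at w1 (310,97) and w3 (379.4,16.3), radius 54.1 mm; the pointer tip is at w3 (410,140). The measured gap is 1.16 rad, larger than the text's range, so I'll servo on the images. Now the centring.

```bash
cat >> h.py <<'E'
def rd(n):
    s=bot.read_state();print(n,round(s['t'],2),s['tcp_pos'].round(2),s['contact_force'].round(1),s['moment'].round(2),round(float(s['width']),2),round(float(s['finger_force']),1));return s
E
python3 - <<'E'
from h import *
x,y=581.8,-19.5
rd('open')
bot.move_gripper(25,10);bot.pause(.2);rd('closed')
bot.move_gripper(60)
bot.line_to([x,y,78],80,ori=down(0.0));rd('yaw0 open')
bot.move_gripper(25,10);bot.pause(.2);rd('closed')
E
```

```text
open 5.31 [582.26 -19.42  78.57] [-0.3  0.3 -0.2] [ 0.06  0.14 -0.  ] 59.83 0.0
closed 6.05 [581.92 -19.48  78.15] [0.2 0.9 2.8] [0.02 0.3  0.01] 34.98 10.0
yaw0 open 8.38 [581.8  -19.5   77.99] [-0.  -0.2  0.1] [-0.12  0.16 -0.03] 59.87 0.0
closed 9.12 [582.08 -18.15  78.01] [-1.5  7.5  0.2] [2.34 0.53 0.02] 34.61 10.0
```

Run:
```python
from h import *
for y in (-18.2,-17.4,-16.6):
    bot.line_to([581.8,y,78],20);bot.pause(.15);rd(y)
```

```text
-18.2 9.53 [582.01 -17.93  78.08] [0.2 4.5 0.3] [1.27 0.01 0.01] 34.98 10.0
-17.4 9.93 [581.93 -17.68  78.09] [ 1.1 -0.7 -0.3] [-0.46 -0.48  0.03] 34.75 10.0
-16.6 10.32 [581.86 -17.41  78.09] [ 2.2 -5.2  0.1] [-1.9  -0.78  0.  ] 34.78 10.0
```

Run:
```python
from h import *
X,Y=581.8,-17.5
bot.line_to([X,Y,78],20);bot.move_gripper(20,20);bot.pause(.2);rd('grip')
for d in (1,2,2.5,3,3.5):
    bot.line_to([X,Y,78-d],15);bot.pause(.1);s=rd(d)
    if s['contact_force'][2]>8: break
```

```text
grip 10.99 [581.89 -17.56  78.09] [ 2.1 -2.   1.4] [-1.09 -0.59  0.  ] 34.75 20.0
1 11.34 [581.89 -17.52  76.97] [ 2.6 -3.1 -0.1] [-1.22 -0.83 -0.01] 34.67 20.0
2 11.69 [581.85 -17.52  75.93] [ 3.4 -3.6 -0.4] [-1.32 -0.89  0.05] 34.61 20.0
2.5 12.04 [581.85 -17.52  75.51] [ 3.7 -3.   0.6] [-1.44 -0.89  0.01] 34.57 20.0
3 12.39 [581.85 -17.54  75.01] [ 2.5 -3.7  1.6] [-1.42 -0.92  0.02] 34.44 20.0
3.5 12.74 [581.88 -17.49  74.7 ] [ 2.2 -3.5  4.1] [-1.34 -0.53 -0.03] 34.65 20.0
```

```bash
cat > mesh.py <<'E'
from h import *
import sys
X,Y=582.1,-17.9
yaw,z=float(sys.argv[1]),float(sys.argv[2]);n=0
def go(): bot.line_to([X,Y,z],12,ori=down(yaw))
while n<45 and z>70.0:
    n+=1;go();bot.pause(.06)
    f=np.mean([bot.read_state()['contact_force'][2] for _ in range(3)]);s=bot.read_state()
    dep=78-s['tcp_pos'][2]
    if n%3==1 or dep>4: print(n,round(s['t'],2),round(yaw,3),round(z,2),'dep',round(dep,2),'f',round(f,1),s['contact_force'].round(1),'Mz',s['moment'][2].round(2))
    if f>11: z+=.5
    elif f<5: z-=.3
    elif dep<4.6: yaw-=.07
    else: break
print(n,yaw,z);rd('end')
E
python3 mesh.py 0 74.4
```

```text
1 13.05 0.0 74.4 dep 3.34 f 6.6 [-0.1 -0.2  6.6] Mz 0.01
4 13.97 -0.21 74.4 dep 3.35 f 6.3 [ 0.8 -1.7  6.3] Mz -0.08
7 14.9 -0.42 74.4 dep 3.34 f 5.8 [ 0.3 -1.7  5.8] Mz -0.02
10 15.82 -0.56 74.1 dep 4.06 f 1.9 [ 1.3 -0.2  1.9] Mz -0.05
11 16.13 -0.56 73.8 dep 4.22 f 3.2 [0.5 1.  3.2] Mz -0.02
12 16.44 -0.56 73.5 dep 4.38 f 5.1 [-0.7  1.1  5.1] Mz -0.03
13 16.75 -0.63 73.5 dep 4.69 f 1.7 [0.6 1.5 1.7] Mz -0.0
14 17.06 -0.63 73.2 dep 4.99 f 0.6 [0.2 1.3 0.6] Mz 0.01
15 17.37 -0.63 72.9 dep 5.2 f -0.5 [ 0.   1.3 -0.5] Mz 0.01
16 17.68 -0.63 72.6 dep 5.43 f 1.0 [-0.4  2.5  1. ] Mz 0.04
17 17.98 -0.63 72.3 dep 5.72 f 1.4 [-1.9  2.4  1.4] Mz 0.03
18 18.29 -0.63 72.0 dep 6.05 f 2.0 [-1.3  1.8  2. ] Mz 0.03
19 18.6 -0.63 71.7 dep 6.35 f 1.8 [-1.1  1.4  1.8] Mz 0.02
20 18.91 -0.63 71.4 dep 6.65 f 1.1 [-1.9  1.8  1.1] Mz -0.01
21 19.22 -0.63 71.1 dep 6.95 f 2.0 [-1.8  2.   2. ] Mz 0.01
22 19.52 -0.63 70.8 dep 7.25 f 1.3 [-1.8  2.   1.3] Mz -0.02
23 19.83 -0.63 70.5 dep 7.5 f 2.4 [-1.9  1.8  2.4] Mz -0.05
24 20.14 -0.63 70.2 dep 7.57 f 4.5 [-2.7  1.5  4.5] Mz 0.03
24 -0.6300000000000001 69.90000000000005
end 20.14 [582.11 -17.92  70.43] [-2.7  1.5  4.5] [0.64 1.26 0.03] 34.68 20.0
```

Run:
```python
from h import *
for z in (69.9,69.6,69.3,69.0,68.7,68.4):
    bot.line_to([582.1,-17.9,z],12);bot.pause(.1);s=rd(z)
    if s['contact_force'][2]>13: break
```

```text
69.9 20.49 [582.19 -17.95  70.41] [-4.2  2.   8.1] [ 0.66  1.59 -0.04] 34.5 20.0
69.6 20.84 [582.21 -17.99  70.37] [-4.4  2.7  9. ] [ 0.68  1.85 -0.  ] 34.73 20.0
69.3 21.19 [582.22 -17.94  70.34] [-6.   2.2 12.3] [ 0.8   2.12 -0.01] 34.35 20.0
69.0 21.54 [582.28 -17.97  70.29] [-5.7  2.3 13.9] [0.74 2.42 0.05] 34.47 20.0
```

Run:
```python
from h import *
yaw=-.63
while yaw>-2.3:
    yaw=max(yaw-.2,-2.3);bot.line_to([582.1,-17.9,69.5],12,ori=down(yaw));s=bot.read_state()
    print(round(yaw,2),s['contact_force'].round(1),s['moment'][2].round(2),s['tcp_pos'].round(2))
bot.pause(.1);s=rd('end')
cv2.imwrite('pics/w4.png',bot.camera('wrist')[...,::-1]);np.save('w4.npy',np.r_[s['tcp_pos'],s['eef_rot']])
a=cv2.imread('pics/w4.png');cv2.imwrite('pics/w4c.png',cv2.resize(a[:280,80:480],(800,560),interpolation=2))
```

```text
-0.83 [-4.7  2.4  9.6] 0.0 [582.15 -17.96  70.36]
-1.03 [-5.1  2.2 10.9] -0.02 [582.12 -17.98  70.36]
-1.23 [-5.1  2.  12. ] 0.08 [582.05 -18.01  70.35]
-1.43 [-5.2  1.8 10.6] -0.0 [582.02 -17.98  70.37]
-1.63 [-5.8  3.1 10.7] -0.02 [581.98 -18.    70.36]
-1.83 [-5.4  3.4 10.9] -0.01 [581.93 -17.98  70.34]
-2.03 [-6.2  2.6 11.2] 0.01 [581.89 -17.94  70.34]
-2.23 [-6.3  3.  11.2] -0.06 [581.9  -17.93  70.35]
-2.3 [-5.5  2.5 11.4] 0.01 [581.87 -17.89  70.36]
end 24.69 [581.88 -17.91  70.37] [-5.8  2.4 11.7] [1.12 2.4  0.01] 34.68 20.0
```

View pics/w4c.png

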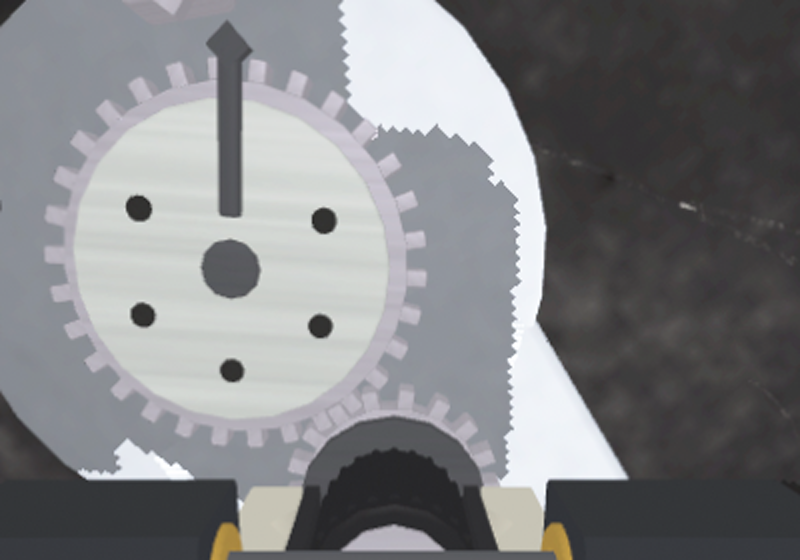

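The table turns in mesh: the pointer tip is at w4 (194,10.5), the hub at (195.5,134.5) and the stop tip at (166,7).

Run:
```python
from h import *
C=ld('w4');h=onz(C,(195.5,134.5),58);print(h)
for px in ((194,10.5),(166,7)):
    d=(onz(C,px,60)-h)[:2];print(d,np.hypot(*d),np.arctan2(d[1],d[0])%(2*np.pi))
```

```text
[570.32809096 -89.78675821  58.        ]
[-37.42336217 -36.95674701] 52.59571452408515 3.9207175129519274
[-29.36622492 -45.82942991] 54.430798379138714 4.142528161919065
```

Run:
```python
from h import *
for yaw in (-2.45,-2.6,-2.665):
    bot.line_to([582.1,-17.9,69.5],12,ori=down(yaw))
bot.pause(.2);rd('turned')
bot.line_to([582.1,-17.9,70.2],12);bot.pause(.1);rd('relaxed')
bot.move_gripper(60);bot.pause(.1);rd('open')
bot.line_to([582.1,-17.9,125],80)
bot.move_ptp([575,-50,200],down(-np.pi/2-.35));bot.pause(.2)
s=rd('view')
cv2.imwrite('pics/w5.png',bot.camera('wrist')[...,::-1]);np.save('w5.npy',np.r_[s['tcp_pos'],s['eef_rot']])
C=ld('w5');u,v=map(int,proj(C,[560,-95,60]));print(u,v)
a=cv2.imread('pics/w5.png');u0=max(0,u-120);v0=max(0,v-90);print(u0,v0)
cv2.imwrite('pics/w5c.png',cv2.resize(a[v0:v0+190,u0:u0+240],None,fx=3,fy=3,interpolation=2))
```

```text
turned 25.79 [581.85 -17.83  70.34] [-5.7  3.7 12. ] [1.25 2.3  0.03] 34.54 20.0
relaxed 26.14 [581.8  -17.85  70.44] [-5.   3.2  7.4] [1.23 1.84 0.11] 34.87 20.0
open 26.91 [582.11 -17.91  70.2 ] [-0.4  0.1  0.3] [-0.04  0.03 -0.03] 59.95 0.0
view 28.73 [574.68 -49.84 199.1 ] [ 0.  -0.1 -0.5] [ 0.06  0.05 -0.01] 60.04 0.0
273 141
153 51
```

View pics/w5c.png

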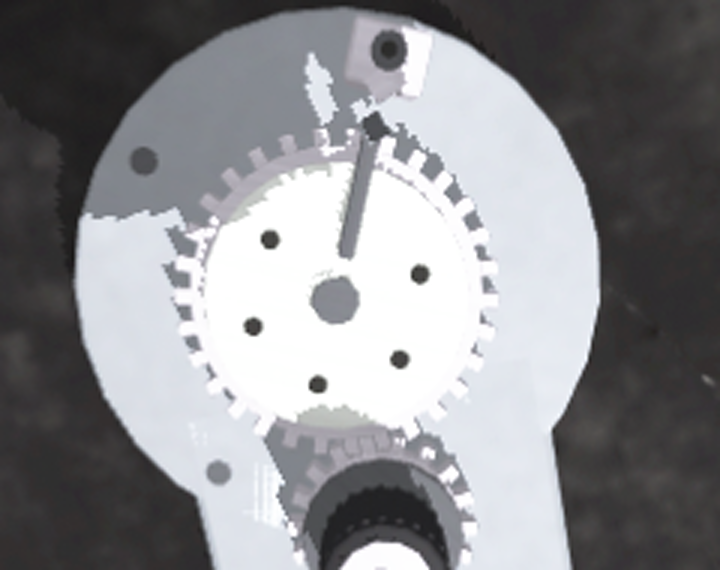

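Run:
```python
from h import *
C=ld('w5');f=lambda p:(153+p[0]/3,51+p[1]/3)
h=onz(C,f((335,299)),58);print(h)
for p,z in (((377,112),60),((374.5,127),60),((380,102),60),((389,50),65)):
    d=(onz(C,f(p),z)-h)[:2];print(p,np.hypot(*d),np.arctan2(d[1],d[0])%(2*np.pi))
a=cv2.imread('pics/w5.png')[55:155,250:320]
g=cv2.createCLAHE(4,(4,4)).apply(cv2.cvtColor(a,cv2.COLOR_BGR2GRAY))
g2=np.clip((a.astype(float).mean(2)-190)*4,0,255).astype(np.uint8)
cv2.imwrite('pics/z.png',cv2.resize(np.hstack([a,cv2.merge([g2]*3)]),None,fx=5.7,fy=5.7,interpolation=0))
```

```text
[569.99370019 -90.03433562  58.        ]
(377, 112) 51.68995593357831 4.130128890009853
(374.5, 127) 47.80331452789784 4.125348079887413
(380, 102) 54.34675751324712 4.126477872699494
(389, 50) 66.98330865492011 4.13717541558939
```

View pics/z.png

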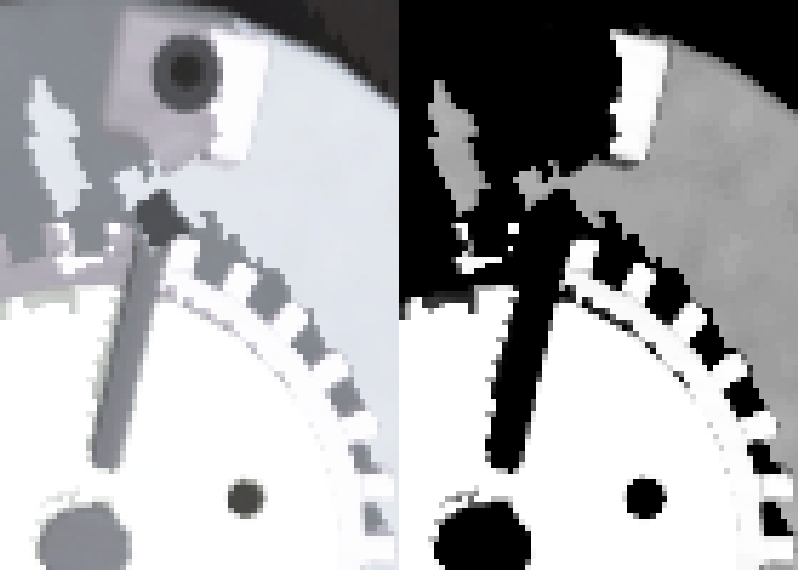

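The pointer tip (277.5,88) and stop tip (278.9,84.8) stand opposite each other, within about 0.01 rad. The knob was released on its end stop and the arm is clear, so I'm handing in.

```bash
python3 -c "
from plant import bot
print(bot.read_state()['t'],bot.close_job())"
```

```text
the job is handed in; nothing more can be done
28.775 None
```

The job is handed in at 28.8 s, with no verdict shown. The knob was eased into mesh and pressed onto its end stop. The table was then turned with the knob until its pointer faced the stop tip to within about 0.01 rad, and the knob was let go while fully down. The starting gap measured 1.16 rad against the 0.4–0.85 rad in the task text, so I went by the camera images.

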